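# Press a dowel home and hold the lever level while the glue grabs

### The arm

A 6-joint arm with a two-finger parallel gripper is mounted at the origin on the work surface; the furniture and walls round the work are solid. World frame = base frame: x ahead of the robot, y to its left, z up, the work surface at z = 0. Lengths are in m, angles in rad, forces in N, time in s.
With the tool pointing down it reaches from about 0.25 to 0.775 m from the base axis. Payload 4 kg.
Tool frame: the origin (TCP) lies on the centre line of the jaws, within the pads' length; the fingertips stand 25 mm ahead of it and the grasp point (between the pads) lies 6 mm ahead of it; z points along the fingers, y is the line along which they close (so a half turn about z gives the same grasp; the last joint's range is limited). The gripper opens to 94 mm and grips with 3 to 60 N. Pads are 16 mm wide; open, the fingers measure 119 mm over their backs; the gripper's body (75 mm by 177 mm) begins 78 mm behind the grasp point.
Start: joints at [-1.288, 0.087, 1.371, -0, 1.684, -0.103], TCP at [0.207, -0.51, 0.231] pointing down, gripper open.
Joint ranges: [-3.1, 3.1], [-0.76, 2.03], [0.27, 2.55], [-1.08, 4.22], [0.17, 2.65], [-2.57, 2.57]. Speed limits (rad/s): [2.79, 2.79, 3.14, 3.14, 3.14, 3.14].

### API

Orientations are given as [roll, pitch, yaw] about the fixed x, y, z axes, in that order (R = Rz(yaw) Ry(pitch) Rx(roll)).
In Python, from bench import robot, imaging gives the robot as it stands. The module is installed in compiled form; this text tells all that it offers.
- The arm moves only by the tool drive_tool, never from a script. Its argument "series" is a list of rows, each a list of 3 entries, a list of its own where there are three numbers: the finger opening in m, from 0 to 0.094, then the shift along the tool's x, y, z in m, then the turn, a rotation vector about the tool's x, y, z in rad. A call has 1 to 5 rows; each row is the pose to reach, as a shift and turn from the pose commanded when the call began, along the tool's axes at that moment; what a row does not reach only later rows make up. A row lasts 1/8 s, in which the tool goes at most 62.5 mm and 10.7 degrees, less where a joint would pass 70% of its speed; a pose out of reach is approached as far as the arm can. A call with a gripper value outside its range is refused whole. The fingers move at their own pace and stop on an object; the grip force is fixed at half the most. Time passes only in rows, so rows that repeat a pose let the fingers close. It gives the time, the measured TCP pose, the force, the opening and the grip force at its end, in the units of the state.
- robot.get_obs(): the state, without advancing time (a new reading comes with each control period).
- imaging.snapshot(name): name is "scene" or "side" or "wrist"; returns the picture (480x640x3 uint8, red, green, blue); there is no depth.
- imaging.get_calibration(name): a dict with "intrinsics" (3x3 intrinsics, pixels), "position" and "rotation" of the camera in the world. Camera axes: x right, y up, looking along -z (the intrinsics and any distortion apply to the point x, -y, -z); pixel columns grow to the right and rows downward; lengths in m; the calibration is good to about 2 mm. The wrist camera is an equidistant fisheye: a pixel r from the principal point sees the ray r / f radians off the axis. A picture is of the moment at which its call begins: read the wrist's pose just before it. get_calibration takes no time and is no camera call; for the wrist camera it gives the pose at the moment of the call.
- robot.close_job(): hands the job in; it is judged then, once.
The state is a dict: "time": time; "joint_positions": joint angles; "qvel": joint speeds; "joint_torque": joint torques, N m; "tool_pos": TCP position; "ee_rot": TCP orientation; "wrist_force": force on the tool from outside, world axes, zero at the start; "wrist_torque": the same for the moment, N m; "width": finger opening in m; "finger_force": force on a finger pad.
Only numpy, scipy, OpenCV 4.12 (cv2) and the standard library are available. Lean on these libraries where they do the work, as an engineer would, in place of code of your own. Each camera call takes 0.05 s, during which the arm holds its last target. There are 200 camera calls.

### The job

Put the softwood rail with the proud dowel onto the bed of the bench press and slide it in under the raised ram, flat and snug in the corner of the wooden fence and end stop, so that the dowel stands under the ram; then let go of the rail. Bring the press lever down until it is level, so that the spring foot drives the dowel flush, and keep it held there for the glue to grab: your program finishes while the gripper is still holding the lever level. Do not shove the screw jar or the screw-bit rack about.

Things in the scene. Friction and masses are not known exactly. Their poses are not given: they have to be found in the camera images.
- rail: loose softwood rail, 100 g, 42 mm wide (its x), 150 mm long (its y), 24 mm high, on the bench (z = 0) right of the press; origin at the centre of its underside. The proud dowel is 50 mm from the centre towards -y; a flush one 50 mm towards +y. In the press its y lies along the press's y, proud dowel leading. Grip it across its width near the +y end, clear of the press head.
- dowel_top (a point): centre of the top of the proud dowel (12 mm diameter) in the rail; at the start 8 to 12 mm above the rail's top
- dowel (a joint): how far the dowel is pressed in, m: 0 = 12 mm proud, 0.012 = flush; a tight fit, it moves only under about 9 N and stays where it is pushed
- press: grey bench lever press, fixed, foot about 140 x 145 mm, 235 mm high, its front turned to the robot's right. Origin on the bench straight below the ram's axis, z up. Open front at its -x, column at +x (x 44 to 88 mm, y -24 to 24). The rail is fed in from its +y side towards -y. Steel bed: top 24 mm above the bench, x -50 to 25 mm, y -55 to 90 mm. Lever on its -y side.
- corner (a point): inner corner of the wooden fence and end stop, at bed height; press frame x 21.5, y -25.5, z 24 mm. The fence's face runs from here 70 mm along the press's +y, the stop's face 40 mm along its -x; both stand 14 mm above the bed.
- home (a point): where the centre of the rail's underside is when the rail is home, within 1 mm of both faces: press frame x 0, y 50, z 24 mm. The dowel (12 mm) is then on the ram's axis, under the foot.
- head (a point): centre of the underside of the press head, on the ram's axis, 113 mm above the bench; the head reaches 26 mm to either side along y, 36 mm to the front (-x), and up to 203 mm above the bench
- foot: spring foot under the ram: round steel pad, 24 mm diameter; origin at the centre of its lower face, on the ram's axis. At rest it is 72 mm above the bench, so it clears a dowel 12 mm proud on the bed by 12 mm. It springs back into the ram: 13 N to start, then 2.2 N per mm, 12 mm of travel.
- lever (a joint): press lever, rad: 0 = rest, pointing up at 41.5 degrees towards the press's front; grows as it comes down; 0.725 = level; stop at 0.98. The ram sinks 40 mm per rad (29 mm at level: 24 mm until the foot meets the rail's top, 5 mm of foot spring). A return spring lifts it when let go; holding it level takes about 11 N down at the grip.
- lever_hinge (a point): point on the lever's hinge line in the lever's plane, 160 mm above the bench; the hinge line runs along the press's y
- lever_grip (a point): middle of the round black grip (24 mm diameter, 75 mm long) near the lever's end, 160 mm from the hinge; moves with the lever. It can be pressed down from above or pinched across with the fingers closing along the press's y.
- screw_jar: jar of screws, 66 mm diameter, 88 mm high, to be left alone; origin at the centre of its underside
- bit_case: small red screw-bit rack with upright bits, 34 x 88 x 35 mm, to be left alone; origin at the centre of its underside

How it is judged:
By the outcome, as a careful person would: the job done as asked, in the order asked, and still so for the second after the job is handed in, while the arm keeps its last pose, push and grip.
It also fails if it takes over 53 s, if anything falls off the work surface, if the arm or the gripper's body presses on something with over 40 N, if the wrist force passes 120 N, or if a joint passes its speed limit or range.

## Working session

There is one attempt and no reset: what is moved stays moved. The work goes in short steps, Python scripts to look and compute and a tool call to move; the robot and the scene stay as the last step left them, time stands still between calls to the robot, and variables do not carry over. Pictures are saved under pics/ and viewed, at most 10 in all, crops included, and the job is handed in when it is done.

Besides the shell and the picture viewer there is one more tool, called after ">>>" as name(argument=value, ...), one argument or row to a line, values as JSON. drive_tool: Moves the arm, as the interface text tells. Its arguments: {"type":"object","properties":{"series":{"type":"array"}},"required":["series"]}

```bash
mkdir -p pics; cat > h.py <<'E'
import numpy as np, cv2
from bench import robot, imaging
def cal(n):
    c=imaging.get_calibration(n); return np.array(c["intrinsics"]),np.array(c["position"]),np.array(c["rotation"])
def ray(n,u,v,c=None):
    K,p,R=c or cal(n); x=(u-K[0,2])/K[0,0]; y=(v-K[1,2])/K[1,1]
    if n=="wrist":
        r=np.hypot(x,y); s=np.sin(r)/r if r>1e-9 else 1; d=np.array([x*s,-y*s,-np.cos(r)])
    else: d=np.array([x,-y,-1.])
    return p,R@d
def onz(n,u,v,z,c=None):
    p,d=ray(n,u,v,c); return p+d*(z-p[2])/d[2]
def proj(n,P,c=None):
    K,p,R=c or cal(n); q=R.T@(np.array(P)-p); x,y,w=q[0],-q[1],-q[2]
    if n=="wrist":
        r=np.hypot(x,y); t=np.arctan2(r,w); k=t/r if r>1e-9 else 0; return np.array([K[0,0]*x*k+K[0,2],K[1,1]*y*k+K[1,2]])
    return np.array([K[0,0]*x/w+K[0,2],K[1,1]*y/w+K[1,2]])
def snap(n,f):
    im=imaging.snapshot(n); cv2.imwrite("pics/"+f,im[:,:,::-1]); return im
E
python3 - <<'E'
from h import *
for n in("scene","side","wrist"):
    c=cal(n); print(n,c[0].round(1).tolist(),c[1].round(3),c[2].round(3).tolist()); snap(n,n+"0.png")
print(robot.get_obs())
E
```

```text
scene [[495.0, 0.0, 321.0], [0.0, 495.0, 227.6], [0.0, 0.0, 1.0]] [0.174 0.626 0.677] [0.944, 0.022, -2.569]
side [[500.4, 0.0, 315.5], [0.0, 500.4, 237.3], [0.0, 0.0, 1.0]] [ 0.433 -0.631  0.643] [0.956, -0.01, -0.168]
wrist [[371.6, 0.0, 321.0], [0.0, 371.6, 246.8], [0.0, 0.0, 1.0]] [ 0.274 -0.483  0.384] [-0.253, 0.002, -1.184]
{'time': 0.15, 'joint_positions': array([-1.28808984e+00,  8.77961823e-02,  1.37187111e+00,  3.92880130e-06,
        1.68359707e+00, -1.03093492e-01]), 'qvel': array([ 0.00027625, -0.00134798, -0.00481159,  0.00078561, -0.00115758,
        0.00049333]), 'joint_torque': array([ 1.60083851e-03, -3.40640831e+01, -3.02792537e+01,  7.18781375e-02,
        3.05025699e-02, -9.65555000e-05]), 'tool_pos': array([ 0.20686235, -0.50921869,  0.22958529]), 'ee_rot': array([-3.13993023e+00, -1.75920368e-04,  3.85800277e-01]), 'wrist_force': array([-0.08032034, -0.35907422,  0.48376652]), 'wrist_torque': array([-0.02322146,  0.01219114, -0.01114729]), 'finger_force': 0.0, 'width': 0.09398702940166008}
```

View pics/scene0.png

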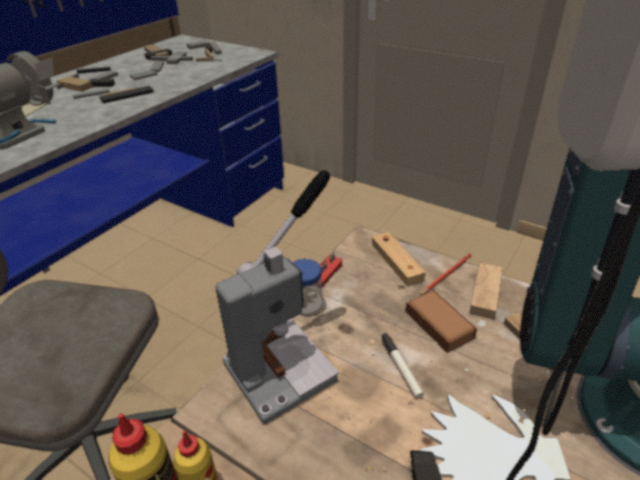

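View pics/side0.png

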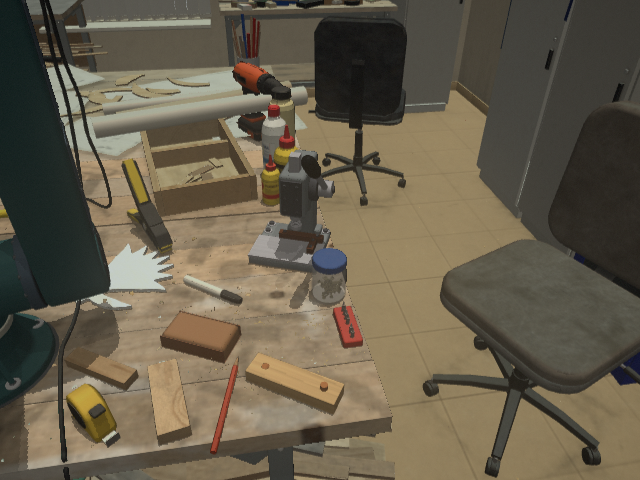

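View pics/wrist0.png

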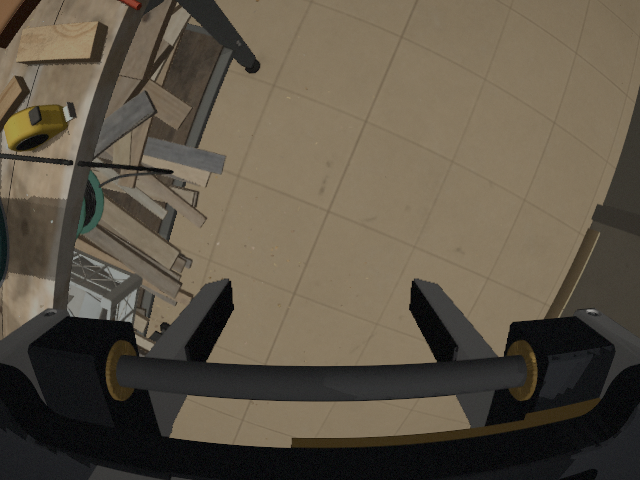

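```bash
python3 - <<'E'
s=open('h.py').read()
s=s.replace('np.array(c["rotation"])','Rotation.from_euler("xyz",c["rotation"]).as_matrix()').replace('import numpy','from scipy.spatial.transform import Rotation\nimport numpy',1)
open('h.py','w').write(s)
from h import *
a=cv2.imread('pics/side0.png'); b=cv2.imread('pics/scene0.png')
L=cv2.resize(a[140:290,240:365],None,fx=3.2,fy=4,interpolation=2)   # 400x600
R=cv2.resize(b[230:430,205:345],(400,600),interpolation=2)
cv2.imwrite('pics/c1.png',np.hstack([L,R]))
# rail mask
hsv=cv2.cvtColor(a,cv2.COLOR_BGR2HSV); roi=hsv[345:420,235:355]
print(hsv[375,300],hsv[386,324],hsv[366,265],hsv[405,300],hsv[350,255])
for n,pts in (("side",[(258,353),(343,384),(337,410),(247,376),(324,382),(265,366)]),):
    for p in pts: print(p,onz(n,*p,.024).round(3))
E
```

```text
[ 17 115 189] [ 13 147 166] [ 13 150 160] [ 19  52 151] [ 18  74 159]
(258, 353) [ 0.44  -0.073  0.024]
(343, 384) [ 0.563 -0.155  0.024]
(337, 410) [ 0.544 -0.199  0.024]
(247, 376) [ 0.42  -0.117  0.024]
(324, 382) [ 0.535 -0.147  0.024]
(265, 366) [ 0.449 -0.102  0.024]
```

View pics/c1.png

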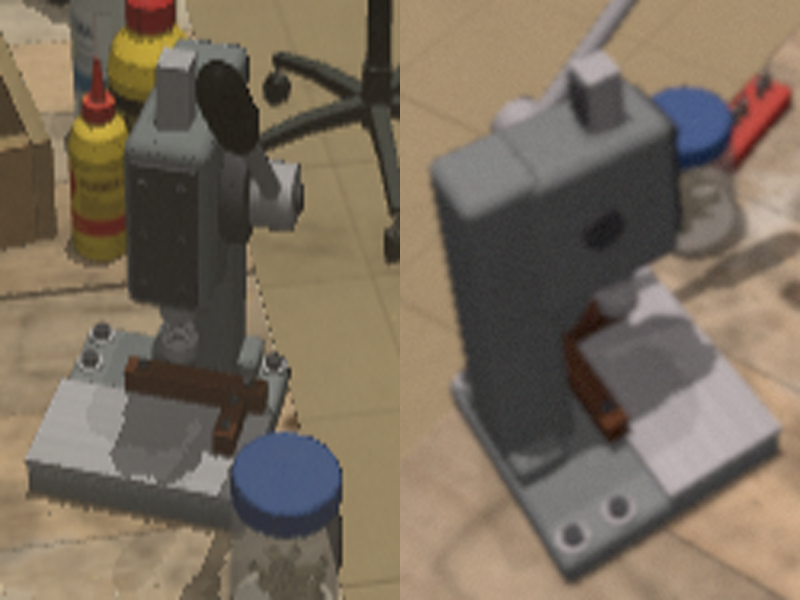

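```bash
cat > m.py <<'E'
from h import *
A=onz("side",248.75,255.5,.024);B=onz("side",260.3,235,.024)
C=onz("scene",337.3,373.3,.024);D=onz("scene",298.8,396.7,.024)
print("front corner",A.round(3),C.round(3),"back",B.round(3),D.round(3), np.linalg.norm(A-B),np.linalg.norm(C-D))
E
python3 - <<'E'
from m import *
def tri(p,q):
    a,d=ray("side",*p);b,e=ray("scene",*q); s=np.linalg.lstsq(np.c_[d,-e],b-a,rcond=None)[0]
    return (a+d*s[0]).round(4),(b+e*s[1]).round(4)
sc=lambda x,y:(205+(x-400)/2.857,230+y/3); sd=lambda x,y:(240+x/3.2,140+y/4)
print("front",tri(sd(28,462),sc(778,430)))
print("fence end (front? top corner)",onz("side",*sd(217,428),.038),onz("scene",*sc(620,418),.038))
print("fence-in-scene",onz("scene",*sc(600,428),.038),onz("scene",*sc(570,362),.038))
print("side stop/fence: far left top",onz("side",*sd(128,372),.024), "inner corner", onz("side",*sd(240,404),.024))
print("head bottom",onz("side",*sd(130,295),.113),onz("side",*sd(198,308),.113))
print("jar top side",onz("side",329.5,262,.088),onz("scene",306,271,.088))
print("bit",onz("side",347,325,.02),onz("scene",328,270,.02))
# grip masks: dark pixels
a=cv2.imread('pics/side0.png').max(2);b=cv2.imread('pics/scene0.png').max(2)
for im,(x0,x1,y0,y1) in((a,(296,325,150,185)),(b,(285,335,165,222))):
    m=(im[y0:y1,x0:x1]<45).astype(np.uint8); n,l,st,ce=cv2.connectedComponentsWithStats(m); k=1+st[1:,4].argmax(); print(st[k],ce[k]+[x0,y0])
    ys,xs=np.where(l==k); i=ys.argmin();j=ys.argmax();print("top",xs[i]+x0,ys[i]+y0,"bot",xs[j]+x0,ys[j]+y0)
E
```

```text
front corner [0.441 0.189 0.024] [0.437 0.196 0.024] back [0.47  0.258 0.024] [0.465 0.264 0.024] 0.07490774063198352 0.07348435718810185
front (array([0.441 , 0.1937, 0.0203]), array([0.4392, 0.1934, 0.0198]))
fence end (front? top corner) [0.56117615 0.18036325 0.038     ] [0.51002268 0.24492553 0.038     ]
fence-in-scene [0.51557576 0.25589947 0.038     ] [0.55687725 0.22988202 0.038     ]
side stop/fence: far left top [0.51252525 0.2589599  0.024     ] inner corner [0.58252661 0.21801729 0.024     ]
head bottom [0.50961357 0.19667842 0.113     ] [0.54913038 0.178743   0.113     ]
jar top side [0.58204749 0.06235752 0.088     ] [0.57647086 0.07617811 0.088     ]
bit [ 0.59671029 -0.03072415  0.02      ] [ 0.58658507 -0.01307331  0.02      ]
[  5   5  20  24 317] [310.80757098 166.42271293]
top 306 155 bot 315 178
[  7   6  37  46 620] [310.59193548 193.36451613]
top 322 171 bot 296 216
```

```bash
cat > g.py <<'E'
import sys
from h import *
def go(x,y,z,yawdeg):
    o=robot.get_obs(); R=Rotation.from_euler("xyz",o["ee_rot"]); T=Rotation.from_euler("xyz",[np.pi,0,np.deg2rad(yawdeg)])
    print("shift",(R.inv().apply(np.array([x,y,z])-o["tool_pos"])*1000).round(1),"mm turn",(R.inv()*T).as_rotvec().round(4),"j6",o["joint_positions"][5].round(2),"F",o["wrist_force"].round(1))
if __name__=="__main__": go(*map(float,sys.argv[1:]))
E
python3 g.py .455 -.111 .18 146.5
python3 - <<'E'
from h import *
def tri(p,q):
    a,d=ray("side",*p);b,e=ray("scene",*q); s=np.linalg.lstsq(np.c_[d,-e],b-a,rcond=None)[0]
    return (a+d*s[0]).round(4),(b+e*s[1]).round(4)
print("grip",tri((310.8,166.4),(310.6,193.4)))
E
```

```text
shift [ 379.7 -275.5   50.1] mm turn [-8.0000e-04 -1.9000e-03 -2.1711e+00] j6 -0.1 F [-0.1 -0.4  0.5]
grip (array([0.5514, 0.0884, 0.2683]), array([0.5509, 0.0883, 0.268 ]))
```

>>> drive_tool(
  series=[
    [0.094,[0.04,-0.029,0.005],[0,0,-0.18]],
    [0.094,[0.085,-0.062,0.01],[0,0,-0.36]],
    [0.094,[0.13,-0.095,0.015],[0,0,-0.54]],
    [0.094,[0.175,-0.127,0.02],[0,0,-0.72]],
    [0.094,[0.22,-0.16,0.025],[0,0,-0.9]],
  ],
)

```text
time: 0.78
tool_pos: [0.3511, -0.2769, 0.2051]
ee_rot: [3.142, -0.0, 1.291]
wrist_force: [1.5, -0.5, -0.2]
width: 0.094
finger_force: 0.0
```

```bash
python3 g.py .455 -.111 .18 146.5
```

```text
shift [188.1  54.1  25.1] mm turn [ 1.0000e-04 -1.0000e-04 -1.2657e+00] j6 -0.52 F [ 1.5 -0.5 -0.2]
```

>>> drive_tool(
  series=[
    [0.08,[0.038,0.011,0.005],[0,0,-0.18]],
    [0.08,[0.076,0.022,0.01],[0,0,-0.36]],
    [0.08,[0.113,0.033,0.015],[0,0,-0.54]],
    [0.08,[0.15,0.043,0.02],[0,0,-0.72]],
    [0.08,[0.188,0.054,0.025],[0,0,-0.9]],
  ],
)

```text
time: 1.4
tool_pos: [0.4556, -0.1121, 0.18]
ee_rot: [-3.141, -0.0, 2.192]
wrist_force: [0.3, 0.0, 0.9]
width: 0.0798
finger_force: 0.0
```

>>> drive_tool(
  series=[
    [0.08,[0,0,0],[0,0,-0.18]],
    [0.08,[0,0,0],[0,0,-0.365]],
    [0.08,[0,0,0],[0,0,-0.365]],
  ],
)

```text
time: 1.78
tool_pos: [0.4551, -0.1131, 0.1801]
ee_rot: [-3.141, -0.001, 2.549]
wrist_force: [-1.1, -0.1, -0.6]
width: 0.0799
finger_force: 0.0
```

```bash
python3 - <<'E'
from h import *
c=cal("wrist"); im=snap("wrist","w1.png")
import pickle; pickle.dump(c,open("w1.pkl","wb"))
print(robot.get_obs()["tool_pos"],c[1])
h=cv2.cvtColor(im,cv2.COLOR_RGB2HSV)
for P in ([.44,-.073,.024],[.563,-.155,.024],[.544,-.199,.024],[.42,-.117,.024]): print(proj("wrist",P,c).round())
E
```

```text
[ 0.45509801 -0.11323032  0.18018825] [ 0.39392759 -0.07291067  0.33423445]
[351. 198.]
[348. 353.]
[299. 361.]
[295. 207.]
```

View pics/w1.png

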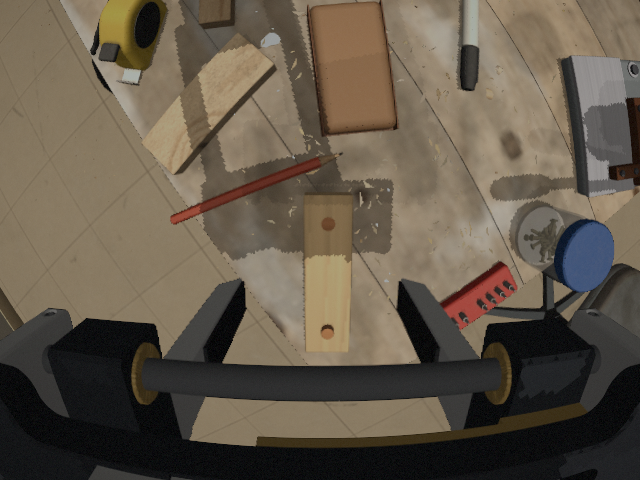

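```bash
python3 - <<'E'
from h import *
import pickle; c=pickle.load(open("w1.pkl","rb"))
f=lambda u,v,z:onz("wrist",u,v,z,c).round(4)
P=[f(*p,.024) for p in((304,194),(352,194),(350,352),(306,351),(328,224))]; print(*P)
m=np.mean(P[:4],0); a=(P[2]+P[3])/2-(P[0]+P[1])/2; print("centre",m,"L",np.linalg.norm(a),"yaw of -y",np.rad2deg(np.arctan2(a[1],a[0])),"W",np.linalg.norm(P[0]-P[1]),np.linalg.norm(P[2]-P[3]))
print("rack",f(515,262,.02),f(500,265,.02),f(440,305,.02),f(455,330,.02),f(525,290,.02))
print("bed",f(564,57,.024),f(584,193,.024),"jar",f(584,256,.088))
print("tool front", proj("wrist",[.4551,-.1132,.155],c))
E
```

```text
[ 0.4151 -0.1041  0.024 ] [ 0.4375 -0.0706  0.024 ] [ 0.5632 -0.1529  0.024 ] [ 0.5385 -0.1873  0.024 ] [ 0.4477 -0.1017  0.024 ]
centre [ 0.488575 -0.128725  0.024   ] L 0.14953349123189766 yaw of -y -33.59973761364257 W 0.040299007431945505 0.04234914402913006
rack [0.5801 0.0301 0.02  ] [0.573  0.0145 0.02  ] [ 0.5727 -0.0562  0.02  ] [ 0.6068 -0.0556  0.02  ] [0.6147 0.0279 0.02  ]
bed [0.4347 0.1831 0.024 ] [0.5623 0.1331 0.024 ] jar [0.5762 0.0692 0.088 ]
tool front [322.1536487  296.44445985]
```

```bash
python3 g.py .4494 -.1028 .029 146.4
```

```text
shift [ 10.5   5.5 151.2] mm turn [-0.0002 -0.0005 -0.0074] j6 -1.34 F [ 0.1  0.6 -0.6]
```

>>> drive_tool(
  series=[
    [0.08,[0.0105,0.0055,0.05],[0,0,-0.007]],
    [0.08,[0.0105,0.0055,0.1],[0,0,-0.007]],
    [0.08,[0.0105,0.0055,0.13],[0,0,-0.007]],
    [0.08,[0.0105,0.0055,0.151],[0,0,-0.007]],
    [0.03,[0.0105,0.0055,0.151],[0,0,-0.007]],
  ],
)

```text
time: 2.45
tool_pos: [0.4483, -0.1027, 0.028]
ee_rot: [-3.141, -0.004, 2.555]
wrist_force: [0.2, 0.7, 0.4]
width: 0.0734
finger_force: 0.0
```

>>> drive_tool(
  series=[
    [0.03,[0,0,0],[0,0,0]],
    [0.03,[0,0,0],[0,0,0]],
    [0.03,[0,0,0],[0,0,0]],
    [0.03,[0,0,-0.03],[0,0,0]],
    [0.03,[0,0,-0.08],[0,0,0]],
  ],
)

```text
time: 3.08
tool_pos: [0.4478, -0.1022, 0.1084]
ee_rot: [-3.14, -0.005, 2.558]
wrist_force: [1.0, -1.2, -0.3]
width: 0.0418
finger_force: 30.0
```

```bash
python3 g.py .41 .259 .12 156
```

```text
shift [230.8 280.5 -10.8] mm turn [-0.0009 -0.0055 -0.1652] j6 -1.33 F [ 1.  -1.2 -0.3]
```

```bash
python3 g.py .36 .278 .11 156; python3 - <<'E'
from h import *
print(onz("side",270,203,0),onz("side",262,195,0),onz("side",243,205,0))
E
```

```text
shift [282.9 268.8  -0.5] mm turn [-0.0009 -0.0055 -0.1652] j6 -1.33 F [ 1.  -1.2 -0.3]
[0.50556997 0.42611113 0.        ] [0.48928626 0.46778575 0.        ] [0.43957811 0.42668854 0.        ]
```

>>> drive_tool(
  series=[
    [0.03,[0.025,0.024,0],[0,0,-0.02]],
    [0.03,[0.06,0.057,0],[0,0,-0.05]],
    [0.03,[0.095,0.091,0],[0,0,-0.08]],
    [0.03,[0.13,0.124,0],[0,0,-0.1]],
    [0.03,[0.165,0.157,0],[0,0,-0.12]],
  ],
)

```text
time: 3.7
tool_pos: [0.3978, 0.1204, 0.1097]
ee_rot: [3.141, 0.001, 2.678]
wrist_force: [-0.1, 0.5, -0.3]
width: 0.0415
finger_force: 30.0
```

```bash
python3 g.py .36 .278 .11 156
```

```text
shift [104.3 124.   -0.3] mm turn [ 0.0004  0.0005 -0.0447] j6 -0.95 F [-0.1  0.5 -0.3]
```

>>> drive_tool(
  series=[
    [0.03,[0.033,0.04,0],[0,0,-0.015]],
    [0.03,[0.066,0.08,0],[0,0,-0.03]],
    [0.03,[0.09,0.107,0],[0,0,-0.045]],
    [0.03,[0.104,0.124,0],[0,0,-0.045]],
    [0.03,[0.104,0.124,0],[0,0,-0.045]],
  ],
)

```text
time: 4.32
tool_pos: [0.3603, 0.2774, 0.1094]
ee_rot: [-3.141, -0.0, 2.726]
wrist_force: [0.6, -0.3, -0.6]
width: 0.0417
finger_force: 30.0
```

```bash
python3 - <<'E'
from h import *
import pickle
c=cal("wrist"); im=snap("wrist","w2.png"); pickle.dump(c,open("w2.pkl","wb")); o=robot.get_obs()
print(o["tool_pos"],o["ee_rot"],c[1])
O=np.array([.54,.202]);x=np.array([.407,.914]);y=np.array([-.914,.407])
W=lambda a,b,z:np.r_[O+a*x+b*y,z]
for q in((-.05,.09,.024),(.025,.09,.024),(.0215,.0445,.038),(.0215,-.0255,.038)): print(q,proj("wrist",W(*q),c).round(1))
cv2.imwrite("pics/w2c.png",cv2.resize(im[140:440,120:520,::-1],None,fx=2,fy=2,interpolation=2))
E
```

```text
[0.36063219 0.276473   0.10935575] [-3.14074312e+00  1.65198598e-04  2.72421511e+00] [0.29287051 0.30638751 0.26352851]
(-0.05, 0.09, 0.024) [263.3 388.4]
(0.025, 0.09, 0.024) [358.5 389.3]
(0.0215, 0.0445, 0.038) [352.6 442. ]
(0.0215, -0.0255, 0.038) [348.6 492.1]
```

View pics/w2c.png

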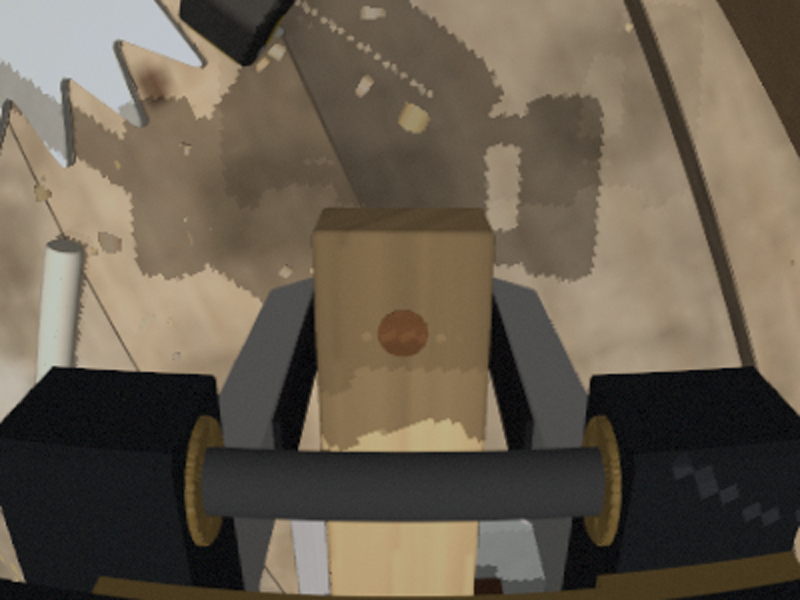

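```bash
python3 - <<'E'
from h import *
import pickle
c=pickle.load(open("w2.pkl","rb")); o=robot.get_obs(); R=Rotation.from_euler("xyz",o["ee_rot"])
for u,v in((321.5,306),(277,256),(366,256)): print((R.inv().apply(onz("wrist",u,v,.1055,c)-o["tool_pos"])*1000).round(1))
E
python3 g.py .3766 .2703 .059 156
```

```text
[4.6 0.3 3.9]
[ 28.6 -19.5   3.9]
[28.7 20.   3.8]
shift [-17.1   0.9  50.4] mm turn [-0.0008  0.0002  0.0015] j6 -0.62 F [-0.3  0.5 -1.2]
```

>>> drive_tool(
  series=[
    [0.03,[-0.008,0.001,0.025],[0,0,0]],
    [0.03,[-0.017,0.001,0.05],[0,0,0]],
    [0.03,[-0.017,0.001,0.05],[0,0,0]],
  ],
)

```text
time: 4.75
tool_pos: [0.3759, 0.2683, 0.0575]
ee_rot: [-3.137, -0.003, 2.72]
wrist_force: [-0.0, 0.6, -1.1]
width: 0.0415
finger_force: 30.0
```

```bash
python3 - <<'E'
from h import *
o=robot.get_obs(); print(o["tool_pos"],o["ee_rot"],o["wrist_force"])
a=snap("side","s3.png"); b=snap("scene","c3.png")
L=cv2.resize(a[180:280,225:325,::-1],(400,600),interpolation=2)
R=cv2.resize(b[290:430,205:365,::-1],(400,600),interpolation=2)
cv2.imwrite("pics/c3c.png",np.hstack([L,R]))
E
```

```text
[0.3758662  0.26834215 0.05752581] [-3.13716149e+00 -2.75869574e-03  2.72043722e+00] [-0.00206227  0.56005822 -1.07971948]
```

View pics/c3c.png

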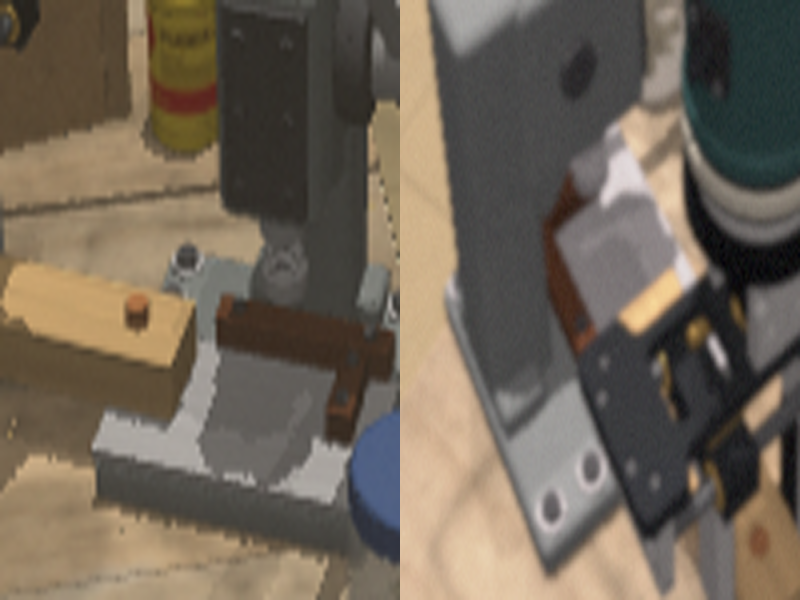

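```bash
python3 - <<'E'
from h import *
o=robot.get_obs(); R=Rotation.from_euler("xyz",o["ee_rot"]).as_matrix(); p=o["tool_pos"]
top=.0575-.005+.001
for ty,px in((21,(273.75,230.8)),(-21,(266.25,241.0))):
    w=p+R@np.array([-.0458-.075,ty/1000,0]); w[2]=top; q=onz("side",*px,top); print("pred",w.round(4),"seen",q.round(4))
d=p+R@np.array([-.0458-.05,0,0]); d[2]=top+.01; print("dowel pred",d.round(4),onz("side",225+137/4,180+298/6,top+.01).round(4))
s=lambda x,y:onz("side",225+x/4,180+y/6,.024).round(4)
F=[s(217,343),s(335,370),s(328,438),s(95,452),s(122,412)]; print(*F)
v=F[1]-F[0]; print("fence len",np.linalg.norm(v),"ang",np.degrees(np.arctan2(v[1],v[0])), "stop",F[2]-F[1],np.linalg.norm(F[2]-F[1]))
t=lambda x,y:onz("side",225+x/4,180+y/6,.038).round(4)
G=[t(217,312),t(340,345)];v=G[1]-G[0];print(G,np.linalg.norm(v),np.degrees(np.arctan2(v[1],v[0])))
E
```

```text
pred [0.496  0.2397 0.0535] seen [0.4968 0.2265 0.0535]
pred [0.4789 0.2014 0.0535] seen [0.4783 0.1926 0.0535]
dowel pred [0.4646 0.2307 0.0635] [0.4669 0.2205 0.0635]
[0.5092 0.2436 0.024 ] [0.5691 0.2177 0.024 ] [0.5593 0.1789 0.024 ] [0.441  0.1894 0.024 ] [0.4561 0.21   0.024 ]
fence len 0.06525963530391514 ang -23.38304309015229 stop [-0.0098 -0.0388  0.    ] 0.0400184957238525
[array([0.5096, 0.2428, 0.038 ]), array([0.5709, 0.2128, 0.038 ])] 0.06824727100771127 -26.07696001338225
```

>>> drive_tool(
  series=[
    [0.03,[-0.015,0.003,0.001],[0,0,0]],
    [0.03,[-0.032,0.005,0.002],[0,0,0]],
    [0.03,[-0.048,0.006,0.002],[0,0,0]],
    [0.03,[-0.06,0.006,0.002],[0,0,0]],
    [0.03,[-0.06,0.006,0.002],[0,0,0]],
  ],
)

```text
time: 5.48
tool_pos: [0.4352, 0.251, 0.0574]
ee_rot: [3.142, 0.0, 2.721]
wrist_force: [-0.3, -0.1, -0.6]
width: 0.0417
finger_force: 30.0
```

```bash
python3 - <<'E'
from h import *
o=robot.get_obs(); print(o["tool_pos"],o["ee_rot"],o["wrist_force"])
a=snap("side","s4.png")
cv2.imwrite("pics/s4c.png",cv2.resize(a[200:270,240:330,::-1],(800,600),interpolation=2))
E
```

```text
[0.43520744 0.25103661 0.05743684] [3.14152522e+00 2.67288647e-04 2.72131626e+00] [-0.349958   -0.10257793 -0.55468003]
```

View pics/s4c.png

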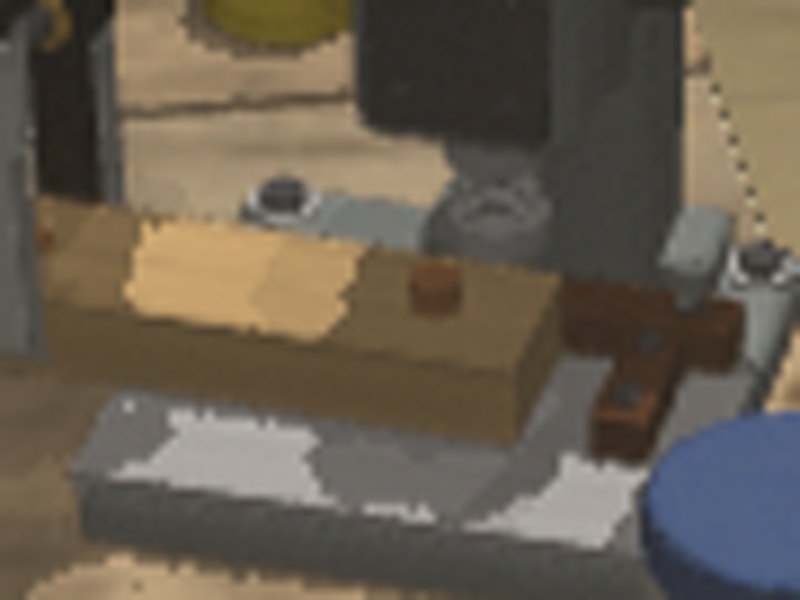

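>>> drive_tool(
  series=[
    [0.03,[0,0,0.002],[0,0,0]],
    [0.03,[0,0,0.0035],[0,0,0]],
    [0.03,[-0.004,0,0.0035],[0,0,0]],
    [0.03,[-0.006,0.0,0.0035],[0,0,0]],
  ],
)

```text
time: 6.02
tool_pos: [0.4373, 0.2501, 0.0552]
ee_rot: [-3.141, -0.005, 2.723]
wrist_force: [-8.4, -0.2, 7.1]
width: 0.0414
finger_force: 30.0
```

>>> drive_tool(
  series=[
    [0.03,[-0.002,0,0],[0,0,0]],
    [0.03,[-0.002,0,0],[0,0,0]],
  ],
)

```text
time: 6.28
tool_pos: [0.4393, 0.2493, 0.0552]
ee_rot: [-3.141, -0.004, 2.723]
wrist_force: [-7.7, 0.9, 8.9]
width: 0.042
finger_force: 30.0
```

```bash
python3 g.py .4515 .251 .053 155.7
```

```text
shift [-10.5   6.5   2.2] mm turn [-0.0004 -0.0041  0.006 ] j6 -0.75 F [-7.7  0.9  8.9]
```

```bash
cat > d.py <<'E'
from h import *
import sys
def dow(im):
    r=im[205:245,240:330].astype(int); h=cv2.cvtColor(im,cv2.COLOR_RGB2HSV)[205:245,240:330]
    m=((h[:,:,0]<13)&(h[:,:,1]>120)&(h[:,:,2]>60)).astype(np.uint8); m[:,65:]=0
    n,l,st,ce=cv2.connectedComponentsWithStats(m)
    return [(s[:4]+[240,205,0,0],int(s[4]),(c+[240,205]).round(1)) for s,c in zip(st[1:],ce[1:]) if s[4]>6]
if __name__=="__main__":
    o=robot.get_obs(); print(o["tool_pos"],o["ee_rot"],o["wrist_force"])
    for f in sys.argv[1:-1]: print(f,*dow(cv2.imread("pics/"+f)[:,:,::-1].copy()))
    im=snap("side",sys.argv[-1]); print("now",*dow(im))
E
python3 d.py s4.png s5.png
```

```text
[0.43926732 0.24927485 0.05521976] [-3.14123199 -0.00408595  2.72347562] [-7.65633188  0.9008817   8.92130164]
s4.png
now
```

```bash
python3 - <<'E'
import cv2,numpy as np
for f in("s4.png","s5.png"):
    im=cv2.imread("pics/"+f); h=cv2.cvtColor(im,cv2.COLOR_BGR2HSV); print(f,h[234,286:296].tolist())
a,b=cv2.imread("pics/s4.png"),cv2.imread("pics/s5.png")
t=a[228:250,270:304]; r=cv2.matchTemplate(b[218:262,255:320],t,cv2.TM_SQDIFF_NORMED); print(cv2.minMaxLoc(r))
C=lambda i:cv2.resize(i[200:260,255:325],(400,600),interpolation=2)
cv2.imwrite("pics/s5c.png",np.hstack([C(a),C(b)]))
E
```

```text
s4.png [[14, 121, 84], [14, 128, 80], [13, 123, 81], [13, 129, 79], [15, 129, 77], [13, 121, 74], [18, 107, 107], [17, 105, 109], [18, 113, 106], [17, 108, 109]]
s5.png [[18, 108, 109], [18, 110, 109], [14, 126, 89], [13, 135, 96], [13, 136, 94], [13, 134, 93], [12, 135, 89], [14, 129, 83], [18, 106, 108], [18, 109, 108]]
(0.012984863482415676, 0.2620058059692383, (16, 11), (0, 19))
```

View pics/s5c.png

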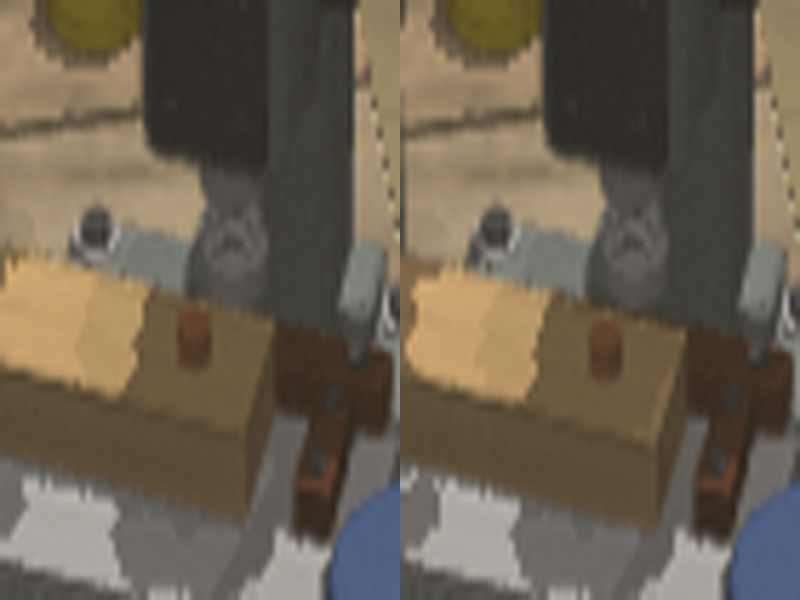

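>>> drive_tool(
  series=[
    [0.055,[0,0,-0.001],[0,0,0]],
    [0.055,[0,0,-0.001],[0,0,0]],
    [0.055,[0,0,0.001],[0,0.004,0]],
    [0.03,[0,0,0.001],[0,0.004,0]],
    [0.03,[0,0,0.001],[0,0.004,0]],
  ],
)

```text
time: 6.95
tool_pos: [0.4414, 0.2481, 0.0527]
ee_rot: [-3.141, -0.004, 2.723]
wrist_force: [-0.4, 0.0, -0.6]
width: 0.0416
finger_force: 30.0
```

>>> drive_tool(
  series=[
    [0.03,[0,0,0],[0,0,0]],
    [0.03,[0,0,0],[0,0,0]],
    [0.03,[-0.002,0,0],[0,0,0]],
    [0.03,[-0.003,0,0],[0,0,0]],
  ],
)

```text
time: 7.45
tool_pos: [0.4441, 0.2469, 0.0528]
ee_rot: [-3.141, -0.004, 2.723]
wrist_force: [-0.3, -0.3, -1.4]
width: 0.0417
finger_force: 30.0
```

```bash
python3 g.py .4515 .251 .053 155.7
```

```text
shift [-5.1  6.7 -0.2] mm turn [-0.0004 -0.0043  0.0053] j6 -0.76 F [-0.3 -0.3 -1.4]
```

>>> drive_tool(
  series=[
    [0.03,[-0.0015,0,0],[0,0,0]],
    [0.03,[-0.003,0,0],[0,0,0]],
    [0.03,[-0.003,0,0],[0,0,0]],
  ],
)

```text
time: 7.82
tool_pos: [0.447, 0.2457, 0.0529]
ee_rot: [-3.141, -0.004, 2.723]
wrist_force: [-0.6, -0.6, -0.8]
width: 0.0418
finger_force: 30.0
```

>>> drive_tool(
  series=[
    [0.03,[-0.001,0,0],[0,0,0]],
    [0.03,[-0.002,0,0],[0,0,0]],
    [0.03,[-0.002,0,0],[0,0,0]],
  ],
)

```text
time: 8.2
tool_pos: [0.4487, 0.2449, 0.0529]
ee_rot: [-3.141, -0.004, 2.723]
wrist_force: [-0.3, -0.8, -1.7]
width: 0.0421
finger_force: 30.0
```

>>> drive_tool(
  series=[
    [0.03,[0,0.0015,0],[0,0,0]],
    [0.03,[0,0.003,0],[0,0,0]],
    [0.03,[0,0.003,0],[0,0,0]],
  ],
)

```text
time: 8.57
tool_pos: [0.4488, 0.2455, 0.0527]
ee_rot: [-3.135, -0.005, 2.722]
wrist_force: [-5.1, -7.1, 2.5]
width: 0.042
finger_force: 30.1
```

>>> drive_tool(
  series=[
    [0.03,[0,-0.0025,0],[0,0,0]],
    [0.03,[-0.002,-0.0025,0],[0,0,0]],
    [0.03,[-0.003,-0.0025,0],[0,0,0]],
    [0.03,[-0.003,-0.0025,0],[0,0,0]],
  ],
)

```text
time: 9.07
tool_pos: [0.4508, 0.2441, 0.0527]
ee_rot: [-3.14, -0.006, 2.723]
wrist_force: [-4.0, -2.7, 1.4]
width: 0.0418
finger_force: 30.0
```

>>> drive_tool(
  series=[
    [0.03,[-0.0015,0,0],[0,0,0]],
    [0.03,[-0.003,0,0],[0,0,0]],
    [0.03,[-0.003,0,0],[0,0,0]],
  ],
)

```text
time: 9.45
tool_pos: [0.452, 0.2435, 0.0526]
ee_rot: [-3.14, -0.01, 2.723]
wrist_force: [-8.8, -0.8, 4.4]
width: 0.0414
finger_force: 30.0
```

>>> drive_tool(
  series=[
    [0.03,[-0.0005,0.0015,0],[0,0,0]],
    [0.03,[-0.0005,0.0025,0],[0,0,0]],
    [0.03,[-0.0005,0.0025,0],[0,0,0]],
  ],
)

```text
time: 9.82
tool_pos: [0.4521, 0.2438, 0.0527]
ee_rot: [-3.134, -0.011, 2.723]
wrist_force: [-12.5, -5.9, 8.7]
width: 0.0419
finger_force: 30.0
```

```bash
python3 - <<'E'
from h import *
o=robot.get_obs(); print(o["tool_pos"],o["ee_rot"],o["wrist_force"])
snap("side","s6.png"); a=cv2.imread("pics/s4.png");b=cv2.imread("pics/s5.png");c=cv2.imread("pics/s6.png")
t=b[226:244,284:298]
for im in(a,b,c):
    r=cv2.matchTemplate(im[216:256,268:316],t,cv2.TM_SQDIFF_NORMED); m=cv2.minMaxLoc(r); print(m[0],m[2][0]+268,m[2][1]+216)
for v in (234,246,250): print(v,cv2.cvtColor(c,cv2.COLOR_BGR2HSV)[v,288:318].tolist())
E
```

```text
[0.45209001 0.24376377 0.05269568] [-3.13400834 -0.01081853  2.72297706] [-12.52682097  -5.90144968   8.71928071]
0.009804301895201206 283 225
0.0 284 226
0.015332197770476341 284 226
234 [[17, 109, 110], [18, 113, 108], [18, 110, 107], [18, 109, 108], [18, 107, 110], [15, 118, 95], [13, 137, 97], [13, 135, 98], [13, 138, 96], [13, 135, 96], [14, 137, 93], [17, 112, 91], [18, 111, 106], [18, 107, 105], [18, 110, 104], [18, 106, 103], [18, 108, 104], [18, 110, 107], [18, 110, 107], [17, 106, 108], [18, 106, 108], [18, 107, 110], [15, 108, 78], [12, 116, 64], [13, 120, 64], [13, 120, 64], [12, 116, 66], [13, 122, 69], [13, 52, 79], [20, 21, 74]]
246 [[17, 105, 92], [17, 108, 90], [17, 106, 91], [17, 106, 91], [18, 104, 91], [18, 101, 93], [18, 104, 93], [17, 103, 94], [19, 103, 94], [17, 106, 91], [18, 103, 94], [17, 104, 93], [17, 101, 91], [17, 108, 90], [18, 104, 91], [17, 102, 90], [18, 109, 89], [18, 100, 79], [18, 96, 74], [13, 112, 66], [14, 105, 61], [16, 49, 57], [13, 38, 60], [15, 35, 72], [11, 114, 85], [11, 132, 91], [14, 100, 51], [13, 85, 54], [15, 19, 109], [11, 19, 110]]
250 [[17, 98, 91], [17, 106, 91], [17, 104, 93], [19, 103, 92], [17, 105, 92], [17, 104, 93], [17, 104, 93], [17, 105, 92], [17, 104, 91], [17, 103, 92], [17, 101, 91], [17, 102, 90], [17, 108, 90], [17, 104, 91], [18, 106, 89], [18, 104, 91], [17, 104, 93], [17, 103, 87], [16, 98, 65], [14, 100, 56], [16, 103, 57], [14, 100, 56], [13, 107, 57], [14, 107, 55], [14, 98, 57], [14, 94, 54], [14, 29, 96], [17, 16, 110], [10, 7, 107], [130, 7, 106]]
```

>>> drive_tool(
  series=[
    [0.03,[0.0014,-0.0014,0],[0,0,0]],
    [0.042,[0.0018,-0.0018,0],[0,0,0]],
    [0.06,[0.0018,-0.0018,0],[0,0,0]],
    [0.06,[0.0018,-0.0018,0],[0,0,0]],
    [0.06,[0.0018,-0.0018,0],[0,0,0]],
  ],
)

```text
time: 10.5
tool_pos: [0.4544, 0.2447, 0.0534]
ee_rot: [3.14, -0.003, 2.723]
wrist_force: [-0.9, 0.3, 0.0]
width: 0.06
finger_force: 0.0
```

>>> drive_tool(
  series=[
    [0.06,[0.01,0,-0.04],[0,0,0]],
    [0.06,[0.03,0,-0.09],[0,0,0]],
    [0.06,[0.06,-0.03,-0.14],[0,0,0]],
    [0.06,[0.08,-0.06,-0.19],[0,0,0]],
    [0.06,[0.1,-0.09,-0.24],[0,0,0]],
  ],
)

```text
time: 11.12
tool_pos: [0.3262, 0.2024, 0.2941]
ee_rot: [3.14, -0.003, 2.723]
wrist_force: [0.6, -0.3, -0.2]
width: 0.0603
finger_force: 0.0
```

```bash
python3 - <<'E'
from h import *
import pickle
o=robot.get_obs(); print(o["tool_pos"],o["ee_rot"],o["wrist_force"])
c=cal("wrist");im=snap("wrist","w7.png");pickle.dump(c,open("w7.pkl","wb")); a=snap("side","s7.png"); b=snap("scene","c7.png")
O=np.array([.5365,.206]);x=np.array([.4115,.911]);y=np.array([-.911,.4115])
for q in((0,.05,.048),(0,.125,.048),(.021,.0445,.038),(.0215,-.0255,.038)): print(proj("wrist",np.r_[O+q[0]*x+q[1]*y,q[2]],c).round(),proj("scene",np.r_[O+q[0]*x+q[1]*y,q[2]]).round())
E
```

```text
[0.3261908  0.2023622  0.29414441] [ 3.14018381e+00 -2.67982061e-03  2.72339171e+00] [ 0.61545261 -0.3279869  -0.19510499]
[394. 334.] [298. 362.]
[398. 277.] [324. 396.]
[408. 334.] [285. 370.]
[403. 379.] [264. 342.]
```

```bash
python3 - <<'E'
import cv2,numpy as np
w=cv2.imread("pics/w7.png")[230:430,330:480];s=cv2.imread("pics/s7.png")[200:275,245:325];c=cv2.imread("pics/c7.png")[310:430,240:360]
r=lambda i,a,b:cv2.resize(i,(a,b),interpolation=2)
cv2.imwrite("pics/k7.png",np.hstack([r(w,450,600),np.vstack([r(s,350,300),r(c,350,300)])]))
E
```

```text
(no output)
```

View pics/k7.png

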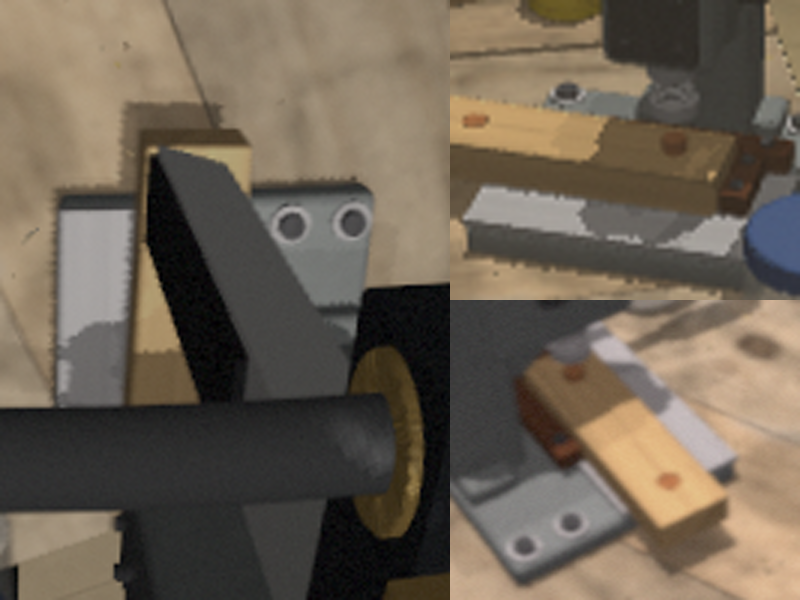

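```bash
python3 - <<'E'
from h import *
import pickle
c=pickle.load(open("w7.pkl","rb")); im=cv2.imread("pics/w7.png"); g=im.astype(int)
B=[];Rr=[]
for v in range(304,362,6):
    row=g[v,340:385].sum(1).astype(float); d=np.diff(row)
    print(v,"gray",(row[5:42]/3).astype(int).tolist())
E
```

```text
304 gray [146, 138, 115, 90, 99, 133, 154, 163, 162, 163, 162, 163, 166, 166, 165, 165, 164, 163, 163, 162, 163, 163, 164, 166, 167, 166, 168, 157, 138, 99, 62, 65, 83, 74, 10, 6, 10]
310 gray [138, 127, 102, 81, 97, 132, 155, 163, 162, 163, 163, 163, 165, 166, 164, 165, 162, 163, 163, 161, 161, 163, 165, 166, 166, 167, 165, 144, 104, 79, 56, 65, 68, 51, 9, 10, 3]
316 gray [132, 124, 111, 92, 103, 138, 156, 162, 162, 163, 163, 164, 164, 165, 165, 163, 163, 163, 163, 162, 163, 164, 166, 166, 166, 161, 144, 115, 92, 68, 53, 81, 115, 136, 135, 105, 11]
322 gray [125, 118, 103, 85, 104, 138, 157, 162, 162, 163, 163, 164, 165, 164, 165, 163, 163, 163, 163, 163, 162, 163, 166, 166, 166, 166, 160, 136, 110, 61, 58, 96, 129, 140, 145, 148, 131]
328 gray [125, 113, 99, 85, 107, 139, 156, 162, 163, 162, 163, 164, 164, 164, 164, 163, 163, 162, 162, 161, 162, 162, 166, 165, 166, 163, 148, 112, 74, 54, 74, 108, 135, 145, 149, 147, 148]
334 gray [130, 121, 102, 84, 106, 140, 155, 162, 162, 164, 163, 162, 164, 163, 163, 163, 163, 162, 162, 161, 160, 163, 164, 162, 160, 145, 122, 97, 63, 57, 88, 123, 142, 148, 147, 145, 142]
340 gray [138, 132, 115, 97, 117, 142, 157, 163, 163, 162, 160, 138, 120, 108, 104, 105, 105, 105, 107, 105, 103, 102, 104, 101, 98, 96, 88, 72, 58, 64, 96, 124, 138, 142, 138, 139, 138]
346 gray [128, 102, 86, 77, 89, 103, 107, 107, 105, 106, 105, 105, 105, 106, 104, 104, 106, 105, 104, 103, 103, 104, 105, 109, 105, 92, 83, 62, 52, 75, 105, 127, 134, 120, 130, 138, 133]
352 gray [122, 108, 82, 74, 120, 146, 156, 149, 132, 116, 105, 105, 105, 104, 103, 104, 104, 104, 104, 101, 103, 102, 94, 92, 93, 88, 76, 56, 53, 66, 79, 85, 86, 86, 87, 83, 85]
358 gray [111, 103, 93, 74, 120, 149, 153, 133, 110, 105, 104, 104, 103, 102, 103, 102, 104, 104, 104, 102, 102, 103, 105, 102, 98, 83, 68, 47, 59, 72, 80, 84, 85, 84, 83, 85, 86]
```

```bash
python3 - <<'E'
from h import *
import pickle
c=pickle.load(open("w7.pkl","rb"))
g=cv2.imread("pics/w7.png").astype(float).mean(2)
def cross(v,a,b,th):
    r=g[v,a:b]; m=a+int(r.argmin()) 
    while g[v,m]<th: m+=1
    return m-1+(th-g[v,m-1])/(g[v,m]-g[v,m-1])
bed=[onz("wrist",cross(v,346,351,115 if v<345 else 95),v,.024,c) for v in range(300,342,2)]
rail=[onz("wrist",cross(v,371,379,100),v,.048,c) for v in range(318,349,2)]
for P in(bed,rail):
    P=np.array(P); d=np.linalg.svd((P-P.mean(0))[:,:2])[2][0]; print(np.rad2deg(np.arctan2(d[1],d[0]))%180,P.mean(0).round(4))
    n=np.array([-.4115,-.911]); 
X=np.array([.4115,.911]); print((np.mean(rail,0)-np.mean(bed,0))[:2]@X)
E
```

```text
156.62692154516515 [0.4615 0.1814 0.024 ]
56.52548316974595 [0.4882 0.2218 0.048 ]
0.047800102734108285
```

```bash
python3 - <<'E'
from h import *
import pickle
c=pickle.load(open("w7.pkl","rb"))
fit=lambda P:(np.rad2deg(np.arctan2(*np.polyfit(P[:,0],P[:,1],1)[:1],1))%180,P.mean(0).round(4))
rail=np.array([onz("wrist",u,v,.048,c) for v,u in((316,376.5),(322,376.1),(328,375.75),(334,375.35),(340,375.1),(346,374.85))])
bot=np.array([onz("wrist",u,v,.024,c) for v,u in((304,373),(316,372.2),(328,371.7),(334,371.2),(346,370.8),(358,370.2))])
print(fit(rail),fit(bot)); X=np.array([.402,.916])
print((rail.mean(0)-[.4615,.1814,0])[:2]@X,(bot.mean(0)-[.4615,.1814,0])[:2]@X)
O=np.array([.5365,.206]);print(robot.get_obs()["time"])
E
```

```text
(np.float64(156.56250640398662), array([0.4773, 0.2077, 0.048 ])) (np.float64(156.55603312556474), array([0.4886, 0.2013, 0.024 ]))
0.030417595633988097 0.029088601743890365
11.275
```

```bash
python3 g.py .548 .092 .37 66.6
```

```text
shift [-246.5  -11.3  -72.7] mm turn [ 0.0087 -0.0036  1.5604] j6 -0.75 F [ 0.5  0.3 -0.5]
```

>>> drive_tool(
  series=[
    [0.08,[-0.01,-0.002,-0.04],[0,0,0.18]],
    [0.08,[-0.03,-0.003,-0.073],[0,0,0.36]],
    [0.08,[-0.07,-0.005,-0.073],[0,0,0.54]],
    [0.08,[-0.11,-0.006,-0.073],[0,0,0.72]],
    [0.08,[-0.15,-0.008,-0.073],[0,0,0.9]],
  ],
)

```text
time: 11.9
tool_pos: [0.4629, 0.1339, 0.3624]
ee_rot: [-3.136, -0.003, 1.817]
wrist_force: [-0.8, 0.4, 0.2]
width: 0.0799
finger_force: 0.0
```

```bash
python3 g.py .548 .092 .37 66.6
```

```text
shift [-61.4  72.2  -8.2] mm turn [-0.0065 -0.0009  0.6547] j6 -0.08 F [-0.8  0.4  0.2]
```

>>> drive_tool(
  series=[
    [0.08,[-0.02,0.022,-0.005],[0,0,0.17]],
    [0.08,[-0.04,0.047,-0.008],[0,0,0.34]],
    [0.08,[-0.061,0.072,-0.008],[0,0,0.5]],
    [0.08,[-0.061,0.072,-0.008],[0,0,0.655]],
    [0.08,[-0.061,0.072,-0.008],[0,0,0.655]],
  ],
)

```text
time: 12.52
tool_pos: [0.547, 0.093, 0.3695]
ee_rot: [-3.134, 0.002, 1.169]
wrist_force: [-1.0, -0.4, -0.4]
width: 0.0801
finger_force: 0.0
```

```bash
python3 - <<'E'
from h import *
import pickle
o=robot.get_obs(); print(o["tool_pos"],o["ee_rot"])
c=cal("wrist");im=snap("wrist","w8.png");pickle.dump(c,open("w8.pkl","wb")); snap("side","s8.png"); snap("scene","c8.png")
for q in((.551,.088,.268),(.551,.094,.268),(.5402,.2057,.235)): print(proj("wrist",q,c).round())
g=im.max(2); m=(g<45).astype(np.uint8); n,l,st,ce=cv2.connectedComponentsWithStats(m)
for s,k in zip(st[1:],ce[1:]):
    if s[4]>80: print(s,k.round(1))
E
```

```text
[0.54696749 0.09301258 0.36954844] [-3.13411090e+00  1.63128973e-03  1.16925135e+00]
[330. 259.]
[327. 251.]
[258. 116.]
[ 406    0  145  123 1433] [479.4  62. ]
[602   0  38  55 827] [626.9  14.7]
[292  49  10  53 183] [296.2  71.4]
[295  82  20  54 170] [306.2 119. ]
[   0  113  119   81 1401] [ 71.1 155.9]
[  0 151  25  23 108] [  8.5 161.5]
[ 313  204   34  113 3340] [329.4 260.7]
[219 239  28  12  83] [233.  244.5]
[    0   247   640   233 59196] [310.9 411.1]
[619 263  21  75 948] [632.6 298.1]
[  0 283  25  57 786] [  8.  313.7]
[192 291  19   7  91] [200.8 294.1]
[369 395  55   5  96] [393.4 397.7]
[297 396  71   5 126] [333.7 399.4]
```

```bash
python3 g.py .551 .088 .272 66.6
```

```text
shift [-3.   7.1 99.4] mm turn [-0.0049  0.0004  0.0078] j6 0.47 F [1.  0.1 0.4]
```

>>> drive_tool(
  series=[
    [0.08,[-0.003,0.006,0.035],[-0.005,0,0.007]],
    [0.08,[-0.003,0.006,0.07],[-0.005,0,0.007]],
    [0.08,[-0.003,0.006,0.098],[-0.005,0,0.007]],
    [0.01,[-0.003,0.006,0.098],[-0.005,0,0.007]],
    [0.01,[-0.003,0.006,0.098],[-0.005,0,0.007]],
  ],
)

```text
time: 13.3
tool_pos: [0.5504, 0.0884, 0.2758]
ee_rot: [3.138, -0.001, 1.162]
wrist_force: [0.1, 0.1, 0.6]
width: 0.063
finger_force: 0.0
```

>>> drive_tool(
  series=[
    [0.01,[0,0,0],[0,0,0]],
    [0.01,[0,0,0],[0,0,0]],
    [0.01,[0,0,0],[0,0,0]],
  ],
)

```text
time: 13.68
tool_pos: [0.5503, 0.0882, 0.2749]
ee_rot: [3.14, -0.0, 1.161]
wrist_force: [-0.1, -0.7, 0.2]
width: 0.0333
finger_force: 0.0
```

```bash
python3 g.py .551 .088 .272 66.6
```

```text
shift [0.1 0.7 2.9] mm turn [ 0.002  -0.0005 -0.0015] j6 0.47 F [-0.1 -0.7  0.2]
```

>>> drive_tool(
  series=[
    [0.01,[0,0,0],[0,0,0]],
    [0.01,[0,0,0],[0,0,0]],
    [0.01,[0,0,0],[0,0,0]],
  ],
)

```text
time: 14.05
tool_pos: [0.5505, 0.088, 0.2744]
ee_rot: [3.139, -0.0, 1.161]
wrist_force: [2.6, -0.2, 1.6]
width: 0.0236
finger_force: 30.0
```

>>> drive_tool(
  series=[
    [0.01,[-0.0054,0,0.0064],[0,0,0]],
    [0.01,[-0.0096,0,0.012],[0,0,0]],
    [0.01,[-0.0144,0,0.0189],[0,0,0]],
    [0.01,[-0.0188,0,0.026],[0,0,0]],
  ],
)

```text
time: 14.55
tool_pos: [0.5429, 0.07, 0.2484]
ee_rot: [3.138, 0.0, 1.16]
wrist_force: [2.9, -0.9, 5.7]
width: 0.0235
finger_force: 30.0
```

```bash
cat > l.py <<'E'
from h import *
c=cal("wrist"); o=robot.get_obs(); im=snap("wrist","w%d.png"%int(o["time"]*100))
print(o["tool_pos"].round(4),o["ee_rot"].round(4),o["wrist_force"].round(1),o["width"])
print("s5",0)
m=(im[150:340,290:370].max(2)<45).astype(np.uint8); n,l,st,ce=cv2.connectedComponentsWithStats(m)
for s,k in zip(st[1:],ce[1:]):
    if s[4]>80: print(s[:4]+[290,150,0,0],(k+[290,150]).round(1))
E
python3 l.py
```

```text
[0.5429 0.07   0.2484] [3.1384e+00 3.0000e-04 1.1601e+00] [ 2.9 -0.9  5.7] 0.023500656579720575
s5 0
[290 216  68 124] [321.1 285.1]
```

>>> drive_tool(
  series=[
    [0.01,[-0.004,0,0.0074],[0,0,0]],
    [0.01,[-0.0076,0,0.0149],[0,0,0]],
    [0.01,[-0.0108,0,0.0227],[0,0,0]],
    [0.01,[-0.0136,0,0.0306],[0,0,0]],
    [0.01,[-0.0159,0,0.0386],[0,0,0]],
  ],
)

```text
time: 15.22
tool_pos: [0.5367, 0.0551, 0.2106]
ee_rot: [3.138, 0.001, 1.16]
wrist_force: [2.3, -3.0, 9.0]
width: 0.0231
finger_force: 30.0
```

```bash
python3 l.py
```

```text
[0.5367 0.0551 0.2106] [3.1378e+00 9.0000e-04 1.1598e+00] [ 2.3 -3.   9. ] 0.023141696329220796
s5 0
[290 214  68 126] [321.1 282.8]
```

>>> drive_tool(
  series=[
    [0.01,[-0.002,0,0.0081],[0,0,0]],
    [0.01,[-0.0035,0,0.0164],[0,0,0]],
    [0.01,[-0.0046,0,0.0247],[0,0,0]],
    [0.01,[-0.0053,0,0.033],[0,0,0]],
    [0.01,[-0.0053,0,0.033],[0,0,0]],
  ],
)

```text
time: 15.9
tool_pos: [0.5345, 0.05, 0.1776]
ee_rot: [3.138, 0.002, 1.16]
wrist_force: [0.5, -3.8, 9.2]
width: 0.0231
finger_force: 30.0
```

```bash
cat > v.py <<'E'
from h import *
o=robot.get_obs(); print(o["time"],o["tool_pos"].round(4),o["ee_rot"].round(3),o["wrist_force"].round(1),o["width"])
c=cal("scene");cs=cal("side")
a=snap("scene","sc%d.png"%int(o["time"]*100)); b=snap("side","sd%d.png"%int(o["time"]*100))
R=Rotation.from_euler("xyz",o["ee_rot"]); G=o["tool_pos"]+R.apply([0,0,.0064])
X=np.array([.397,.918,0])
print("grip px scene",proj("scene",G,c).round(),"side",proj("side",G,cs).round(),"hinge scene",proj("scene",G+.16*X,c).round(),"side",proj("side",G+.16*X,cs).round())
E
python3 v.py; python3 l.py
```

```text
15.9 [0.5345 0.05   0.1776] [3.138e+00 2.000e-03 1.160e+00] [ 0.5 -3.8  9.2] 0.02310214995074089
grip px scene [333. 234.] side [304. 230.] hinge scene [249. 269.] side [326. 184.]
[0.5345 0.0501 0.1782] [3.1377e+00 1.6000e-03 1.1598e+00] [ 0.4 -3.3  9.8] 0.02336148667113409
s5 0
[290 217  68 123] [321.  283.3]
```

>>> drive_tool(
  series=[
    [0.01,[-0.0002,0,0.005],[0,0,0]],
    [0.01,[-0.0002,0,0.009],[0,0,0]],
    [0.01,[-0.0002,0,0.009],[0,0,0]],
    [0.01,[-0.0002,0,0.009],[0,0,0]],
  ],
)

```text
time: 16.55
tool_pos: [0.5344, 0.0498, 0.1696]
ee_rot: [3.137, 0.002, 1.16]
wrist_force: [-0.7, -3.4, 11.1]
width: 0.0228
finger_force: 30.0
```

```bash
python3 v.py; python3 - <<'E'
from h import *
import glob,pickle
c=cal("wrist"); o=robot.get_obs(); im=snap("wrist","wl.png"); print(o["tool_pos"],c[1])
# column of brightness along lever above/below grip
O=np.array([.5402,.2057]);X=np.array([.397,.918]);Y=np.array([-.918,.397])
H=np.r_[o["tool_pos"][:2]+.16*X,.16]; print("hinge pred",H,"px",proj("wrist",H,c),"rel press",(H[:2]-O)@X,(H[:2]-O)@Y)
E
```

```text
16.55 [0.5344 0.0498 0.1696] [3.137e+00 2.000e-03 1.160e+00] [-0.7 -3.4 11.1] 0.02281488937944513
grip px scene [333. 238.] side [304. 234.] hinge scene [250. 273.] side [325. 188.]
[0.53443044 0.04977438 0.16970345] [0.56225712 0.11660257 0.3236433 ]
hinge pred [0.59795044 0.19665438 0.16      ] px [321.03841722 -30.86262939] rel press 0.014623046875526647 -0.0566060092373016
```

>>> drive_tool(
  series=[
    [0.01,[0,0,0.001],[0,0,0]],
    [0.01,[0,0,0.001],[0,0,0]],
    [0.01,[0,0,0.001],[0,0,0]],
    [0.01,[0,0,0.001],[0,0,0]],
  ],
)

```text
time: 17.2
tool_pos: [0.5344, 0.0498, 0.1688]
ee_rot: [3.137, 0.002, 1.16]
wrist_force: [-0.5, -3.6, 11.1]
width: 0.0232
finger_force: 30.0
```

```bash
python3 v.py; python3 - <<'E'
from h import *
import glob
# foot / ram drop check: ram stub on head top (scene rest ~ (272,258)), compare before/after
a=cv2.imread("pics/c7.png"); b=cv2.imread(sorted(glob.glob("pics/sc*.png"),key=lambda f:int(''.join(ch for ch in f if ch.isdigit()) or 0))[-1])
for im in(a,b): print(im[235:300:2,273].mean(1).astype(int).tolist())
t=cv2.imread("pics/s7.png")[205:262,240:312]; s=cv2.imread(sorted(glob.glob("pics/sd*.png"))[-1])[205:262,240:312]
h=lambda i:cv2.cvtColor(i,cv2.COLOR_BGR2HSV)
for im in(t,s): print([h(im)[r,56].tolist() for r in range(0,40,2)])
c=cal("scene"); O=np.array([.5402,.2057])
for z in(.235,.206,.203): print(z,proj("scene",np.r_[O,z],c).round(1))
E
```

```text
17.2 [0.5344 0.0498 0.1688] [3.137e+00 2.000e-03 1.160e+00] [-0.5 -3.6 11.1] 0.023239684288049504
grip px scene [333. 238.] side [304. 234.] hinge scene [250. 273.] side [325. 188.]
[147, 150, 164, 161, 146, 130, 159, 186, 188, 189, 187, 144, 89, 83, 84, 83, 80, 82, 80, 81, 116, 128, 137, 131, 114, 87, 65, 61, 62, 59, 57, 62, 57]
[148, 144, 148, 148, 151, 151, 153, 152, 151, 151, 153, 148, 135, 144, 174, 186, 187, 187, 182, 120, 124, 140, 139, 129, 115, 91, 68, 62, 62, 58, 61, 59, 60]
[[13, 46, 50], [17, 47, 49], [15, 51, 50], [15, 49, 52], [19, 43, 48], [17, 47, 49], [23, 31, 65], [17, 23, 78], [19, 30, 68], [20, 17, 91], [17, 19, 93], [15, 22, 91], [19, 25, 81], [16, 103, 67], [13, 134, 93], [13, 132, 91], [14, 129, 79], [17, 113, 97], [17, 108, 106], [17, 110, 114]]
[[21, 24, 75], [21, 24, 74], [13, 49, 47], [19, 72, 39], [17, 55, 42], [19, 65, 43], [19, 43, 47], [17, 49, 47], [17, 49, 47], [17, 48, 48], [19, 43, 47], [19, 43, 48], [19, 35, 59], [19, 35, 59], [19, 36, 57], [16, 65, 43], [16, 68, 41], [16, 68, 41], [18, 58, 44], [16, 64, 44]]
0.235 [271.9 252.6]
0.206 [273.5 268. ]
0.203 [273.7 269.6]
```

```bash
python3 -c "
from bench import robot
print(robot.close_job())"
```

```text
the job is handed in; nothing more can be done
None
```

The rail sits flat in the corner of the fence and stop and has been let go. The lever is pinched level at about 11 N, with its ram about 29 mm down, so the dowel should be flush, though I did not see its top directly; the job was handed in at about 17 s.

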